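# Open the touch-latch door in front of the cup

### The arm

A 6-joint arm with a two-finger parallel gripper is mounted at the origin on a cart in front of the work surface, level with it; the furniture and walls round the work are solid. World frame = base frame: x ahead of the robot, y to its left, z up, the work surface at z = 0. Lengths are in mm, angles in rad, forces in N, time in s.
With the tool pointing down it reaches from about 275 to 975 mm from the base axis. Payload 8.4 kg.
Tool frame: the origin (TCP) lies midway between the tips of the shut fingers; the grasp point (between the pads) lies 19 mm behind it (grasp_offset is the distance from the TCP to the grasp point, in mm); z points along the fingers, y is the line along which they close (so a half turn about z gives the same grasp; the last joint's range is limited). The gripper opens to 92 mm and grips with 3 to 60 N. Pads are 20 mm wide; open, the fingers measure 128 mm over their backs; the gripper's body (75 mm by 189 mm) begins 69 mm behind the grasp point.
Start: joints at [1.121, 0.353, 1.633, -0, 1.155, -0.002], TCP at [270.614, 563.379, 214.583] pointing down, gripper open.
Joint ranges: [-2.63, 2.63], [-0.92, 2.1], [0.06, 2.66], [-1.3, 4.44], [0, 2.69], [-3.02, 3.02]. Speed limits (rad/s): [2.22, 2.22, 2.79, 3.14, 3.14, 3.14].

### API

Orientations are given as a unit quaternion [x, y, z, w].
In Python, from station import * gives the robot as it stands.
- The arm moves only by the shell command python3 -m jog 'ROWS'. ROWS is JSON, a list of rows, each a list of 3 entries, a list of its own where there are three numbers: the shift along the tool's x, y, z in mm, then the turn about the tool's z in degrees, then the closure, from 0 (fully open) to 1 (shut). A call has 1 to 5 rows; each row shifts and turns the commanded pose from where the row before left it, along the tool's axes as they then stand; what a row does not reach is not made up. A row lasts 1/8 s, in which the tool goes at most 62.5 mm and 10.7 degrees, less where a joint would pass 70% of its speed; a pose out of reach is approached as far as the arm can. A call is refused whole if a number of a shift passes 62.5 or a number of a turn 10.7, either way. A call with a gripper value outside its range is refused whole. The fingers move at their own pace and stop on an object; the grip force is fixed at half the most. Time passes only in rows, so rows that do not move let the fingers close. It gives the time, the measured TCP pose, the force, the opening and the grip force at its end, in the units of the state.
- get_obs(): the state, without advancing time (a new reading comes with each control period).
- capture(name): name is "scene" or "top" or "wrist"; returns a dict with "color" (384x512x3 uint8, blue, green, red), "intrinsics" (3x3 intrinsics, pixels), "origin" and "orientation" of the camera in the world; the wrist camera has in their place "T_tool_cam" (4x4, takes a point from camera to tool coordinates, whose origin is the TCP and whose axes are the flange's). Camera axes: x right, y down, z forward; pixel columns grow to the right and rows downward; lengths in mm; the calibration is good to about 2 mm. A picture is of the moment at which its call begins: read the wrist's pose just before it. There is no depth.
- finish_job(): hands the job in; it is judged then, once.
The state is a dict: "t": time; "joint_positions": joint angles; "joint_vel": joint speeds; "joint_torque": joint torques, N m; "eef_pos": TCP position; "eef_rot": TCP orientation; "ft_force": force on the tool from outside, world axes, zero at the start; "ft_torque": the same for the moment, N m; "opening": finger opening in mm; "gripper_force": force on a finger pad.
Only numpy, scipy, OpenCV 4.12 (cv2) and the standard library are available. Lean on these libraries where they do the work, as an engineer would, in place of code of your own. Each camera call takes 0.05 s, during which the arm holds its last target. There are 200 camera calls.

### The job

The little display cupboard on the counter has two glazed doors with touch latches and no handles; a white cup stands behind one of them. Press that door in with a fingertip at its edge by the middle of the cupboard and let go, so that its catch springs it ajar, then push it wide open so that the cup can be reached. Keep the other door shut, leave the cup and the tin inside alone, and do not push the things on the counter about.

Things in the scene. Friction and masses are not known exactly. Their poses are not given: they have to be found in the camera images.
- cupboard: fixed counter-top cupboard, pale wood, clear top and panes, 236 wide, 125 deep, 120 high (mm). Origin: centre of its underside; x from front to back, y along the front to its left end seen from the front, z up. Shut doors: outer faces at x -84.5, inner -70.5 mm, carcass front -62.5 mm; each 116.5 wide, 14 thick, 8 to 119 mm high, hinged at the outer end, free edges 3 mm apart at y = 0
- left_door (a joint): left door's angle in rad: 0 shut and latched, about -0.05 pressed in far enough for the catch to let go, -0.07 hard stop, about 0.5 sprung ajar (its free edge then stands about 55 mm out), 1.75 wide open. No spring beyond ajar: it stays where it is pushed. A steel striker juts 25 mm from its inner face near the free edge, only 16 to 22 mm above the counter
- right_door (a joint): right door's angle in rad: 0 shut and latched, about -0.05 pressed in far enough for the catch to let go, -0.07 hard stop, about 0.5 sprung ajar (its free edge then stands about 55 mm out), 1.75 wide open. No spring beyond ajar: it stays where it is pushed. A steel striker juts 25 mm from its inner face near the free edge, only 16 to 22 mm above the counter
- left_push (a point): point on the outer face of the left door's wooden free stile (24 mm wide), 90 mm from the hinge axis, 27 mm from the free edge beside the right door, 85 mm above the counter; moves with the door. Pressing here takes about 5 N (6 at the stop); the catch lets go within 5 mm, the stop comes at 6 mm
- right_push (a point): point on the outer face of the right door's wooden free stile (24 mm wide), 90 mm from the hinge axis, 27 mm from the free edge beside the left door, 85 mm above the counter; moves with the door. Pressing here takes about 5 N (6 at the stop); the catch lets go within 5 mm, the stop comes at 6 mm
- left_hinge (a point): point on the left door's upright hinge axis, half-way up the door, in the plane of its inner face (cupboard frame: x -70.5, y +118 mm)
- right_hinge (a point): point on the right door's upright hinge axis, half-way up the door, in the plane of its inner face (cupboard frame: x -70.5, y -118 mm)
- cup_center (a point): centre of the white tasting cup (60 mm across, 52 high, with an ear), which stands loose on the cupboard's floor behind one of the doors; cupboard-frame y > 0 means behind the left door, y < 0 behind the right door
- tin_center (a point): centre of the round cocoa tin (62 mm across, 75 high), which stands loose behind the other door
- cup: the same cup; origin at its underside, z up
- tin: the same tin; origin at its underside, z up
- nib_mill: obstacle left of the cupboard: fixed wooden mill, body about 140 x 140 mm and 131 high with a dome to 204 mm; its crank on top, turned to the far side, reaches 263 mm. Origin on the counter; the middle of the body lies 5 mm along its own x and 31 mm along its own y
- dish: white dish of beans, 68 mm across, 42 high, loose on the counter; origin at its underside
- bell: counter bell, 64 mm across, 47 high, loose on the counter; origin at its underside
- sign: price card in a wooden block, 24 x 78 x 62 mm, standing loose on the counter; origin at its underside
- tablet: wrapped chocolate tablet, 74 x 150 x 11 mm, lying loose on the counter; origin at its underside

How it is judged (in metres and radians):
On the way, in this order (a step that is already met when the one before it is completed fails the run):
1. the door in front of the cup is pressed in by a finger (((y of cup_center in the frame of cupboard above 0 m and value of joint left_door below -0.03 rad and contact force between the fingers and cupboard above 0.5 N) or (y of cup_center in the frame of cupboard below 0 m and value of joint right_door below -0.03 rad and contact force between the fingers and cupboard above 0.5 N))), for 0.02 s.
2. its catch has let go and it stands ajar by itself, untouched (((y of cup_center in the frame of cupboard above 0 m and value of joint left_door between 0.25 and 0.9 rad and contact force between each of the arm, the fingers and cupboard below 0.2 N) or (y of cup_center in the frame of cupboard below 0 m and value of joint right_door between 0.25 and 0.9 rad and contact force between each of the arm, the fingers and cupboard below 0.2 N))), for 0.2 s.
At the end, for the whole second after the job is handed in: the door in front of the cup stands still, open by more than 1.2 rad (about 70 degrees); the other door is shut (within 0.03 rad); cup and tin stand upright (((y of cup_center in the frame of cupboard above 0 m and value of joint left_door above 1.2 rad and value of joint right_door between -0.03 and 0.03 rad and velocity of joint left_door between -0.1 and 0.1 rad/s) or (y of cup_center in the frame of cupboard below 0 m and value of joint right_door above 1.2 rad and value of joint left_door between -0.03 and 0.03 rad and velocity of joint right_door between -0.1 and 0.1 rad/s)) and angle between each of cup, tin's own z axis and vertical below 0.1 rad); the robot touches nothing.
It fails at once if the door in front of the tin comes open ((y of cup_center in the frame of cupboard above 0 m and value of joint right_door above 0.08 rad) or (y of cup_center in the frame of cupboard below 0 m and value of joint left_door above 0.08 rad)).
It fails at once if the cup or the tin in the cupboard is shifted or lifted (more than 15 mm) or touched with force (distance of any of cup, tin from where it was at the start of the episode above 0.015 m or contact force between the fingers and cup above 1 N or contact force between the fingers and tin above 1 N).
It fails at once if something on the counter is shifted or lifted by more than 20 mm (distance of any of dish, bell, sign, tablet from where it was at the start of the episode above 0.02 m).
It also fails if it takes over 54 s, if anything falls off the work surface, if the arm or the gripper's body presses on something with over 40 N, if the wrist force passes 120 N, or if a joint passes its speed limit or range.

## Working session

There is one attempt and no reset: what is moved stays moved. The work goes in short steps, Python scripts to look and compute and a shell command to move; the robot and the scene stay as the last step left them, time stands still between calls to the robot, and variables do not carry over. Pictures are saved under pics/ and viewed, at most 10 in all, crops included, and the job is handed in when it is done.

```bash
mkdir -p pics
cat > h.py <<'E'
import numpy as np,cv2
from scipy.spatial.transform import Rotation as R
from station import *
def cam(n):
    o=get_obs(); c=capture(n)
    K=np.array(c['intrinsics'])
    if n=='wrist':
        T=np.eye(4);T[:3,:3]=R.from_quat(o['eef_rot']).as_matrix();T[:3,3]=o['eef_pos']
        T=T@np.array(c['T_tool_cam']);Rm,p=T[:3,:3],T[:3,3]
    else:
        q=np.array(c['orientation']);Rm=R.from_quat(q).as_matrix() if q.size==4 else q.reshape(3,3);p=np.array(c['origin'])
    return c['color'],K,Rm,p
def plane(K,Rm,p,uv,z):
    uv=np.atleast_2d(uv).astype(float);d=(Rm@np.linalg.inv(K)@np.c_[uv,np.ones(len(uv))].T).T
    return p+d*((z-p[2])/d[:,2])[:,None]
def proj(K,Rm,p,X):
    x=(K@Rm.T@(np.atleast_2d(X)-p).T).T;return x[:,:2]/x[:,2:]
E
python3 - <<'E'
from h import *
for n in('scene','top'):
    im,K,Rm,p=cam(n);cv2.imwrite(f'pics/{n}0.png',im);np.savez(n+'.npz',K=K,R=Rm,p=p);print(n,K[0,0],p,Rm.round(3).tolist())
o=get_obs();print(o)
E
```

```text
scene 432.3065398624087 [-160.0316093  -297.37961781  835.69470719] [[0.261, -0.685, 0.68], [-0.965, -0.179, 0.191], [-0.009, -0.707, -0.708]]
top 469.7471847655916 [ 439.31260703  -68.88208997 1203.64048377] [[-0.01, -0.996, 0.089], [-1.0, 0.008, -0.023], [0.022, -0.089, -0.996]]
{'t': 0.1, 'joint_positions': array([ 1.12058036e+00,  3.53615827e-01,  1.63405146e+00, -1.16960955e-06,
        1.15521613e+00, -2.43831936e-03]), 'joint_vel': array([ 0.00010237,  0.0001444 , -0.0020562 ,  0.00127966, -0.0013929 ,
        0.00043291]), 'joint_torque': array([-1.05920888e-03, -5.94898081e+01, -3.34932482e+01,  6.98145479e-02,
        1.83489203e-02, -1.94330568e-05]), 'eef_pos': array([270.42736838, 562.96478006, 213.91925726]), 'eef_rot': array([ 2.22022778e-01,  9.75041265e-01, -6.29044260e-04, -1.44302695e-04]), 'ft_force': array([ 0.10063057, -0.63462947, -0.21756784]), 'ft_torque': array([-0.01595339,  0.00567835, -0.03585276]), 'gripper_force': 0.0, 'opening': 91.9366692032708}
```

View pics/scene0.png

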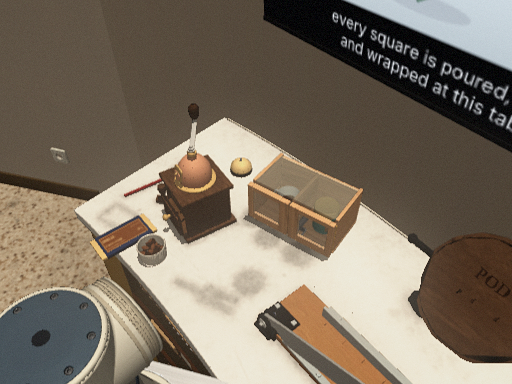

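View pics/top0.png

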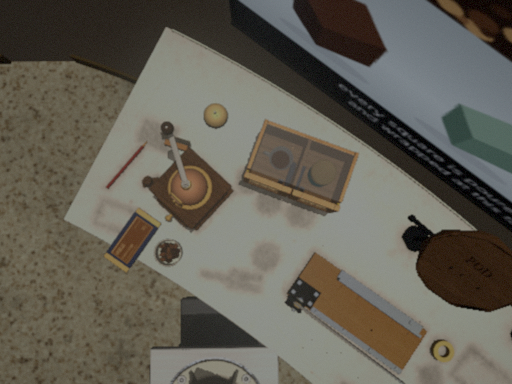

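The cup seems to be behind the left door (top view about 280,158; tin about 320,173). I'll enlarge to confirm and get corners.

Run:
```python
from h import *
a=cv2.imread('pics/top0.png')[105:225,230:370];b=cv2.imread('pics/scene0.png')[145:265,235:375]
g=lambda x:cv2.convertScaleAbs(cv2.resize(x,None,fx=4,fy=4,interpolation=cv2.INTER_CUBIC)[:,:],alpha=1.3)
a=cv2.resize(a,(700,600));
A=cv2.resize(cv2.imread('pics/top0.png')[105:225,230:370],None,fx=2.85,fy=2.85*1,interpolation=cv2.INTER_CUBIC)
B=cv2.resize(b,None,fx=2.85,fy=2.85,interpolation=cv2.INTER_CUBIC)
cv2.imwrite('pics/crop.png',cv2.convertScaleAbs(np.hstack([A,B]),alpha=1.4))
t=np.load('top.npz')
im=cv2.imread('pics/top0.png');hsv=cv2.cvtColor(im,cv2.COLOR_BGR2HSV)
for nm,uv,z in[('corners@120',[(265,121),(357,152),(335,212),(243,180)],119),('dish',[(169,252)],42),('bell',[(215,115)],40),('tabl',[(132,238)],11),('mill',[(193,190)],131),('millcorners',[(191,148),(232,188),(196,230),(153,190)],131),('cut',[(290,303),(318,255)],20),('table edge',[(66,218),(290,340)],0),('crank',[(167,128)],263)]:
    print(nm,plane(t['K'],t['R'],t['p'],uv,z)[:,:2].round().tolist())
```

```text
corners@120 [[696.0, -129.0], [621.0, -344.0], [481.0, -288.0], [557.0, -76.0]]
dish [[390.0, 106.0]]
bell [[731.0, -7.0]]
tabl [[425.0, 204.0]]
mill [[534.0, 39.0]]
millcorners [[631.0, 44.0], [538.0, -50.0], [443.0, 32.0], [535.0, 130.0]]
cut [[260.0, -190.0], [378.0, -263.0]]
table edge [[477.0, 373.0], [166.0, -191.0]]
crank [[649.0, 78.0]]
```

View pics/crop.png

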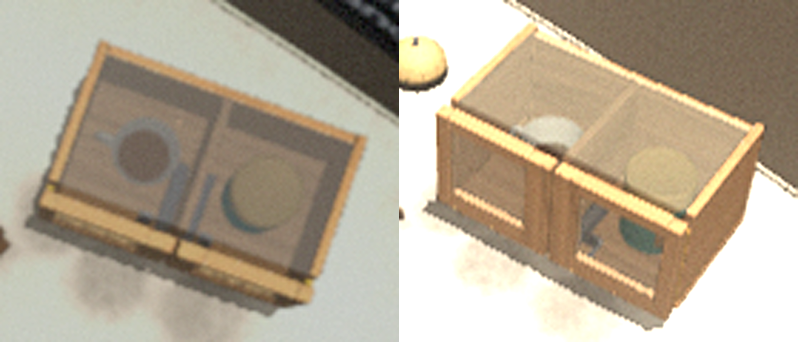

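The cup (with ear, grey-white) is behind the left door; the green tin is behind the right one. Fitting the cupboard pose from the corners in both views.

```bash
cat > fit.py <<'E'
from h import *
from scipy.optimize import least_squares
t=np.load('top.npz');s=np.load('scene.npz')
L=np.array([[-84.5,118,119],[-84.5,-118,119],[-84.5,0,119],[62.5,118,120],[62.5,-118,120]])
tp=np.array([[40,207],[308,300],[177,249],[100,43],[365,138]])/2.85+[230,105]
sp=np.array([[41,112],[288,232],[157,165],[133,27],[364,127]])/2.85+[235,145]
def W(v,L):
    c,q=np.cos(v[2]),np.sin(v[2]);return np.c_[v[0]+c*L[:,0]-q*L[:,1],v[1]+q*L[:,0]+c*L[:,1],L[:,2]]
f=lambda v:np.r_[(proj(t['K'],t['R'],t['p'],W(v,L))-tp),(proj(s['K'],s['R'],s['p'],W(v,L))-sp)]
r=least_squares(lambda v:f(v).ravel(),[590,-210,-.34],loss='soft_l1')
v=r.x
if __name__=='__main__':
    print(v,np.degrees(v[2]));print(f(v).round(1).tolist())
    P=W(v,np.array([[-84.5,28,85],[-70.5,118,60],[-84.5,0,119],[-84.5,118,119],[-180,28,85]]));print(P.round(1).tolist())
    from scipy.spatial.transform import Rotation as R
    o=get_obs();print(R.from_quat(o['eef_rot']).as_matrix().round(3).tolist())
    np.save('pose.npy',v)
    for th in(.5,1.0,1.3,1.6):
        fe=np.array([[-70.5-116.5*np.sin(th),118-116.5*np.cos(th),85]]);print(th,W(v,fe).round().tolist())
E
python3 fit.py
```

```text
[ 6.02265039e+02 -2.18189724e+02 -3.52101866e-01] -20.173950876343355
[[0.0, -0.3], [1.9, 1.2], [-0.1, 2.0], [0.0, -1.4], [1.9, -1.1], [-1.6, -0.1], [-0.7, 0.3], [-0.7, 1.5], [-0.7, -2.5], [1.8, -1.6]]
[[532.6, -162.8, 85.0], [576.8, -83.1, 60.0], [522.9, -189.0, 119.0], [563.6, -78.3, 119.0], [443.0, -129.8, 85.0]]
[[-0.901, 0.433, -0.001], [0.433, 0.901, -0.001], [0.0, -0.001, -1.0]]
0.5 [[489.0, -160.0, 85.0]]
1.0 [[463.0, -108.0, 85.0]]
1.3 [[461.0, -74.0, 85.0]]
1.6 [[469.0, -40.0, 85.0]]
```

```bash
python3 -m jog '[[[0,0,0],-5.5,1],[[-12,-18,0],0,1],[[-25,-37,0],0,1],[[-25,-37,0],0,1],[[-25,-37,0],0,1]]' && python3 -m jog '[[[-25,-37,0],0,1],[[-25,-37,0],0,1],[[-25,-37,0],0,1],[[-25,-37,0],0,1],[[-25,-37,0],0,1]]' && python3 -m jog '[[[-25,-37,0],0,1],[[-25,-37,0],0,1],[[-25,-37,0],0,1],[[-25,-37,0],0,1],[[-25,-37,0],0,1]]' && python3 -m jog '[[[-25,-37,0],0,1],[[-25,-37,0],0,1],[[0,0,0],0,1],[[0,0,0],0,1]]'
```

```text
t: 0.72
eef_pos: [307.8, 409.6, 214.3]
eef_rot: [0.176, 0.984, -0.0, -0.0]
ft_force: [0.1, -0.5, -0.2]
opening: 44.3
gripper_force: 0.0
t: 1.35
eef_pos: [360.8, 193.1, 214.4]
eef_rot: [0.176, 0.984, -0.0, 0.0]
ft_force: [0.2, 0.7, 0.2]
opening: 0.4
gripper_force: 0.0
t: 1.98
eef_pos: [414.0, -23.2, 214.5]
eef_rot: [0.176, 0.984, -0.0, -0.0]
ft_force: [-0.5, 0.8, -0.1]
opening: 0.2
gripper_force: 0.0
t: 2.48
eef_pos: [435.2, -107.8, 214.2]
eef_rot: [0.176, 0.984, 0.0, -0.001]
ft_force: [-0.6, 0.2, -0.7]
opening: 0.1
gripper_force: 0.0
```

Run:
```python
from h import *; from fit import W
v=np.load('pose.npy')
im,K,Rm,p=cam('wrist');np.savez('wrist.npz',K=K,R=Rm,p=p)
P=np.array([[-84.5,118,119],[-84.5,0,119],[-84.5,-118,119],[-70.5,0,119]])
uv=proj(K,Rm,p,W(v,P));print(uv.round(),p)
for a in uv: cv2.circle(im,tuple(int(x) for x in a.round()),3,(0,0,255),1) if abs(a).max()<2000 else 0
cv2.imwrite('pics/w1.png',im)
o=get_obs();e=np.array(o['eef_pos']);c,s=np.cos(v[2]),np.sin(v[2]);d=e[:2]-v[:2];print('cup frame',c*d[0]+s*d[1],-s*d[0]+c*d[1])
```

```text
[[331. 299.]
 [210. 299.]
 [ 90. 299.]
 [211. 311.]] [362.83758704 -80.85074712 383.97894122]
cup frame -194.84564152606282 46.52689474040802
```

View pics/w1.png

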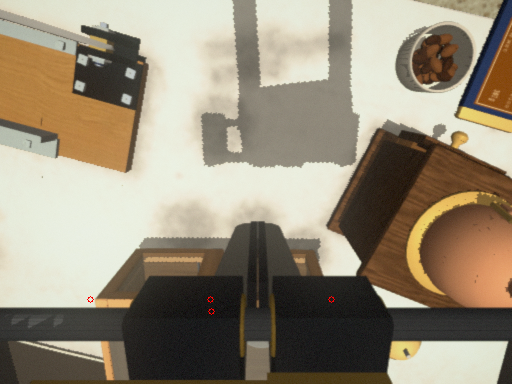

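Predicted right door corner (90,299) vs seen about (97,301): a lateral error of several mm is possible; zooming in on the crop.

Run:
```python
from h import *; from fit import W
v=np.load('pose.npy');w=np.load('wrist.npz')
P=np.array([[-84.5,118,8],[-84.5,0,8],[-84.5,-118,8],[-84.5,-118,119],[-62.5,-118,120],[62.5,-118,120],[-84.5,118,119]])
print(proj(w['K'],w['R'],w['p'],W(v,P)).round(1).tolist())
im=cv2.imread('pics/w1.png')[230:384,80:340];cv2.imwrite('pics/c2.png',cv2.resize(im,None,fx=3,fy=3,interpolation=cv2.INTER_CUBIC))
```

```text
[[311.7, 247.4], [222.4, 247.6], [133.0, 247.8], [89.8, 299.4], [92.6, 319.1], [109.3, 414.8], [330.8, 298.8]]
```

View pics/c2.png

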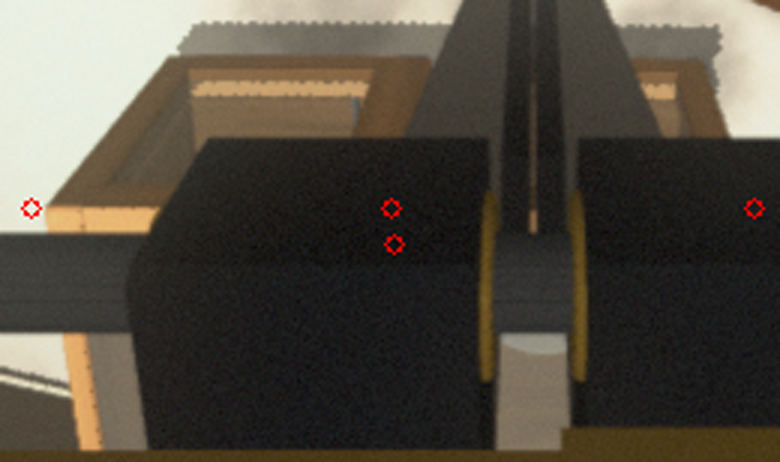

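Correct the pose by about +4.5 mm along the front (+1 mm deep). Now descend in front of the left door's free stile and approach.

```bash
python3 -m jog '[[[0,-8,33],0,1],[[0,-8,33],0,1],[[0,0,33],0,1],[[0,0,33],0,1],[[0,0,0],0,1]]' && python3 -m jog '[[[-30,0,0],0,1],[[-30,0,0],0,1],[[-24,0,0],0,1],[[0,0,0],0,1],[[0,0,0],0,1]]'&& python3 -m jog '[[[-3,0,0],0,1],[[-3,0,0],0,1]]'
```

```text
t: 3.15
eef_pos: [428.8, -121.4, 81.1]
eef_rot: [0.174, 0.985, 0.0, -0.002]
ft_force: [0.7, 0.8, -0.3]
opening: 0.6
gripper_force: 0.0
t: 3.78
eef_pos: [509.0, -151.2, 83.3]
eef_rot: [0.175, 0.985, 0.0, -0.0]
ft_force: [-0.2, 0.1, 0.5]
opening: 0.5
gripper_force: 0.0
t: 4.03
eef_pos: [515.2, -153.8, 82.8]
eef_rot: [0.175, 0.985, -0.0, -0.0]
ft_force: [0.4, -1.3, -0.4]
opening: 0.2
gripper_force: 0.0
```

```bash
python3 -m jog '[[[-3,0,0],0,1],[[-3,0,0],0,1]]'; python3 -m jog '[[[-2,0,0],0,1],[[0,0,0],0,1]]'; python3 -m jog '[[[-2,0,0],0,1],[[0,0,0],0,1]]'
```

```text
t: 4.28
eef_pos: [521.2, -156.1, 82.6]
eef_rot: [0.175, 0.985, -0.0, -0.0]
ft_force: [-0.2, -0.3, 1.2]
opening: 0.5
gripper_force: 0.0
t: 4.53
eef_pos: [523.1, -156.7, 82.5]
eef_rot: [0.175, 0.985, -0.0, -0.0]
ft_force: [-0.2, -0.4, -0.5]
opening: 0.4
gripper_force: 0.0
t: 4.78
eef_pos: [524.3, -157.2, 82.4]
eef_rot: [0.175, 0.985, 0.0, -0.001]
ft_force: [-1.9, 0.8, 0.5]
opening: 0.2
gripper_force: 1.2
```

```bash
python3 -m jog '[[[-2,0,0],0,1],[[0,0,0],0,1]]'; python3 -m jog '[[[-1,0,0],0,1],[[0,0,0],0,1]]'; python3 -m jog '[[[-1,0,0],0,1],[[0,0,0],0,1]]'
```

```text
t: 5.03
eef_pos: [525.9, -158.0, 82.4]
eef_rot: [0.175, 0.985, -0.0, -0.001]
ft_force: [-6.0, 0.1, 2.2]
opening: 0.5
gripper_force: 2.4
t: 5.28
eef_pos: [526.7, -158.5, 82.4]
eef_rot: [0.175, 0.985, -0.0, -0.001]
ft_force: [-6.2, -1.5, 2.4]
opening: 0.4
gripper_force: 2.5
t: 5.52
eef_pos: [527.6, -158.8, 82.4]
eef_rot: [0.175, 0.985, -0.0, -0.001]
ft_force: [-5.1, -1.4, 1.4]
opening: 0.3
gripper_force: 2.7
```

```bash
python3 -m jog '[[[-1,0,0],0,1],[[0,0,0],0,1]]'; python3 -m jog '[[[-1,0,0],0,1],[[0,0,0],0,1]]'
```

```text
t: 5.78
eef_pos: [528.3, -159.2, 82.3]
eef_rot: [0.175, 0.985, -0.0, -0.001]
ft_force: [-6.3, -2.1, 2.7]
opening: 0.7
gripper_force: 2.9
t: 6.02
eef_pos: [529.2, -159.6, 82.3]
eef_rot: [0.175, 0.985, -0.0, -0.001]
ft_force: [-6.4, -1.3, 2.0]
opening: 0.4
gripper_force: 3.0
```

```bash
python3 -m jog '[[[-0.7,0,0],0,1],[[0,0,0],0,1]]'; python3 -m jog '[[[25,0,0],0,1],[[45,0,0],0,1],[[30,0,0],0,1],[[0,0,0],0,1],[[0,0,0],0,1]]'; python3 -m jog '[[[0,0,0],0,1],[[0,0,0],0,1],[[0,0,0],0,1]]'
python3 - <<'E'
from h import *
for n in('wrist','top'):
    im,*_=cam(n);cv2.imwrite(f'pics/{n}2.png',im)
cv2.imwrite('pics/both2.png',np.hstack([cv2.resize(cv2.imread('pics/wrist2.png'),(400,300)),cv2.resize(cv2.imread('pics/top2.png')[90:240,180:380],(400,300))]))
E
```

```text
t: 6.28
eef_pos: [529.7, -159.8, 82.3]
eef_rot: [0.175, 0.985, -0.0, -0.001]
ft_force: [-7.4, -2.3, 2.7]
opening: 0.4
gripper_force: 3.4
t: 6.9
eef_pos: [439.2, -125.8, 83.2]
eef_rot: [0.175, 0.985, -0.0, 0.001]
ft_force: [0.0, -0.0, 0.5]
opening: 0.2
gripper_force: 0.0
t: 7.28
eef_pos: [437.5, -125.3, 82.5]
eef_rot: [0.175, 0.985, 0.0, -0.0]
ft_force: [-0.0, -0.1, -0.6]
opening: 0.4
gripper_force: 0.0
```

View pics/both2.png

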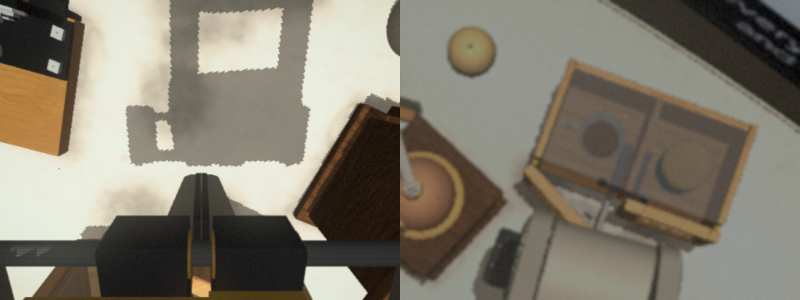

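The door sprung ajar (~0.46 rad) and is untouched; the other is shut. Go round its free edge and in behind.

```bash
python3 -m jog '[[[0,-20,-6],0,1],[[0,-20,0],0,1],[[0,0,0],0,1],[[-20,0,0],0,1],[[-30,0,0],0,1]]'; python3 -m jog '[[[-20,0,0],0,1],[[-12,0,0],0,1],[[0,0,0],0,1],[[0,0,0],0,1]]'; python3 -m jog '[[[0,10,0],0,1],[[0,10,0],0,1],[[0,0,0],0,1]]'
python3 -c "
from station import *
print(get_obs()['joint_positions'])"
```

```text
t: 8.0
eef_pos: [470.6, -179.4, 88.5]
eef_rot: [0.175, 0.985, 0.0, -0.0]
ft_force: [-0.9, 0.2, 0.5]
opening: 0.5
gripper_force: 0.0
t: 8.5
eef_pos: [499.5, -190.5, 88.3]
eef_rot: [0.175, 0.985, 0.0, -0.001]
ft_force: [0.3, -0.6, -0.1]
opening: 0.3
gripper_force: 0.0
t: 8.88
eef_pos: [507.5, -171.3, 88.7]
eef_rot: [0.174, 0.985, 0.0, 0.0]
ft_force: [-0.1, 0.2, -0.0]
opening: 0.3
gripper_force: 0.0
[-3.28396430e-01  3.74655415e-01  1.93045922e+00  1.31600941e-04
  8.36455515e-01 -1.54861874e+00]
```

```bash
python3 -m jog '[[[0,5,0],0,1],[[0,5,0],0,1],[[4,4,0],0,1],[[5,4,0],0,1],[[5,4,0],0,1]]'; python3 -m jog '[[[5,4,0],0,1],[[5,4,0],0,1],[[4,5,0],0,1],[[4,5,0],0,1],[[4,5,0],0,1]]'; python3 -m jog '[[[0,-4,0],0,1],[[0,-5,0],0,1],[[0,-5,0],0,1],[[0,0,0],0,1]]'
python3 - <<'E'
from h import *
im,*_=cam('top');a=cv2.resize(im[90:240,180:380],(400,300))
im,*_=cam('wrist');cv2.imwrite('pics/b3.png',np.hstack([cv2.resize(im,(400,300)),a]))
E
```

```text
t: 9.5
eef_pos: [501.3, -146.4, 88.6]
eef_rot: [0.175, 0.985, -0.0, -0.0]
ft_force: [0.8, -0.4, 0.4]
opening: 0.5
gripper_force: 0.1
t: 10.12
eef_pos: [489.0, -117.2, 88.6]
eef_rot: [0.175, 0.985, 0.0, 0.0]
ft_force: [-0.3, 0.5, 0.2]
opening: 0.2
gripper_force: 0.1
t: 10.62
eef_pos: [484.1, -131.3, 88.6]
eef_rot: [0.175, 0.984, -0.0, -0.0]
ft_force: [0.5, -0.8, -0.9]
opening: 0.4
gripper_force: 0.0
```

View pics/b3.png

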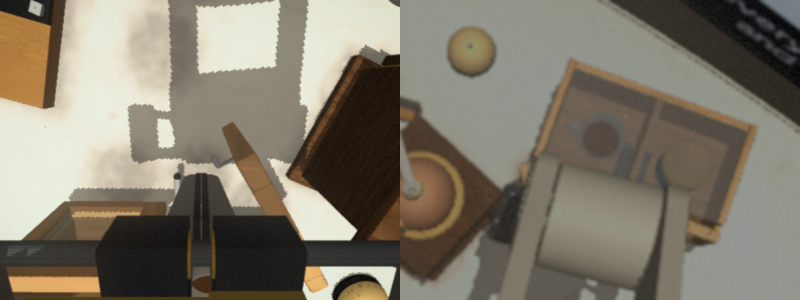

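Door now at about 1.05 rad with 14 mm clearance from the finger; rotate the gripper so its long body stays clear of the mill, then push on.

```bash
python3 -m jog '[[[0,0,0],-10,1],[[0,0,0],-10,1],[[0,0,0],-10,1],[[0,0,0],-10,1],[[0,0,0],-10,1]]'; python3 -m jog '[[[0,0,0],-10,1],[[0,0,0],-10,1],[[0,0,0],0,1],[[0,0,0],0,1]]'; python3 -m jog '[[[-6,1.6,0],0,1],[[-6,1.6,0],0,1],[[-6,1.6,0],0,1],[[-6,1.6,0],0,1],[[-6,1.6,0],0,1]]'
python3 -m jog '[[[-6,1.6,0],0,1],[[-6,1.6,0],0,1],[[-5,1.6,0],0,1],[[-4,1.4,0],0,1],[[-3,0,0],0,1]]'; python3 -m jog '[[[6,0,0],0,1],[[12,0,0],0,1],[[15,0,0],0,1],[[0,0,0],0,1],[[0,0,0],0,1]]'
python3 - <<'E'
from h import *
im,*_=cam('top');a=cv2.resize(im[90:240,180:380],(400,300))
im,*_=cam('wrist');cv2.imwrite('pics/b4.png',np.hstack([cv2.resize(im,(400,300)),a]))
E
```

```text
t: 11.35
eef_pos: [484.3, -130.7, 88.6]
eef_rot: [-0.26, 0.966, 0.0, 0.0]
ft_force: [0.8, 0.2, 0.9]
opening: 0.2
gripper_force: 0.0
t: 11.85
eef_pos: [484.2, -130.7, 88.6]
eef_rot: [-0.42, 0.908, 0.0, -0.0]
ft_force: [-0.4, 0.3, 0.8]
opening: 0.6
gripper_force: 0.0
t: 12.48
eef_pos: [497.6, -102.2, 88.6]
eef_rot: [-0.421, 0.907, 0.0, -0.0]
ft_force: [0.2, -0.5, -0.8]
opening: 0.6
gripper_force: 0.1
t: 13.1
eef_pos: [508.2, -80.1, 88.6]
eef_rot: [-0.421, 0.907, 0.0, -0.0]
ft_force: [0.2, -0.1, -0.5]
opening: 0.7
gripper_force: 0.1
t: 13.72
eef_pos: [486.9, -105.9, 88.7]
eef_rot: [-0.421, 0.907, -0.0, 0.0]
ft_force: [0.9, -0.4, -0.2]
opening: 0.5
gripper_force: 0.0
```

View pics/b4.png

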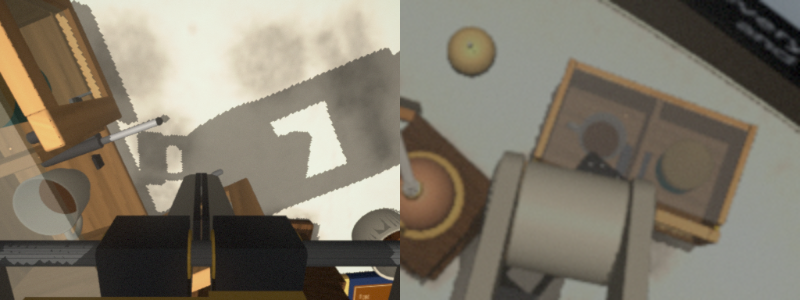

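```bash
python3 -m jog '[[[0,0,-25],0,1],[[0,0,-40],0,1],[[0,0,-40],0,1],[[0,0,-25],0,1],[[0,0,0],0,1]]'; python3 -m jog '[[[30,0,0],0,1],[[45,0,0],0,1],[[45,0,0],0,1],[[45,0,0],0,1],[[30,0,0],0,1]]'; python3 -m jog '[[[0,0,0],0,1],[[0,0,0],0,1],[[0,0,0],0,1]]'
python3 - <<'E'
from h import *
im,*_=cam('top');a=cv2.resize(im[90:270,80:380],(400,240))
im,*_=cam('scene');cv2.imwrite('pics/b5.png',np.vstack([cv2.resize(im[80:300,80:380],(400,293)),a]))
E
```

```text
t: 14.45
eef_pos: [488.3, -105.6, 220.3]
eef_rot: [-0.422, 0.907, -0.001, 0.002]
ft_force: [-0.4, -0.2, -0.1]
opening: 0.3
gripper_force: 0.0
t: 15.08
eef_pos: [363.3, -249.4, 217.0]
eef_rot: [-0.416, 0.909, -0.002, -0.006]
ft_force: [-0.4, 0.4, -0.3]
opening: 0.3
gripper_force: 0.0
t: 15.45
eef_pos: [365.7, -247.8, 218.1]
eef_rot: [-0.418, 0.908, -0.003, -0.005]
ft_force: [0.2, 0.0, -0.1]
opening: 0.1
gripper_force: 0.0
```

View pics/b5.png

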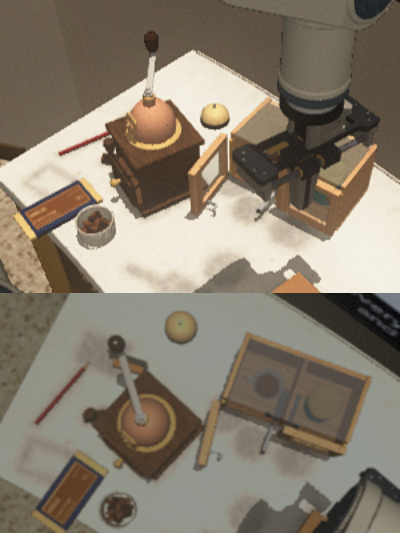

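The left door stands wide open at about 1.43 rad, the right door is shut, and cup, tin and counter items look unmoved.

```bash
python3 -c "
from station import *
print(finish_job())"
```

```text
the job is handed in; nothing more can be done
None
```

I handed the job in at about 15.5 s: the left door, in front of the cup, was pressed, sprang ajar by itself and was pushed open to about 1.43 rad; in the last pictures the right door is shut and the cup, tin and counter things look unmoved (the hand-in gave no verdict, and I never picked out the price card).

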